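# Raise the lever of the vegetable press and push the carrot onto its grid

## Task

Get the vegetable press ready: with the fingertips, push its counterweighted lever up past the balance point, without flinging it, so that it swings over and stays raised. Then push the carrot piece that lies on the front of the press along the bed until it is wholly on the square cutting grid, and move away. Only push: grip nothing, do not lift the carrot piece, and leave the jar, the standing carrot and the kitchen timer where they are.

Things in the scene. Friction and masses are not known exactly. Their poses are not given: they have to be found in the camera images.
- press: Bench vegetable press of bare aluminium, fixed to the table. Base 180 mm wide (y), 345 mm long (x from -185 to 160 mm); its flat bed is 25 mm above the table. Origin: on the table under the centre of the cutting grid. +x points from its front (the lever's handle) to its rear (the hinge), z up.
- hinge (a point): Middle of the lever's hinge axis, which runs along the press's y, 120 mm behind the grid's centre (+x), 90 mm above the table, between two upright aluminium cheeks at y = +-45 mm (8 mm thick, 55 mm long, tops 118 mm above the table). Axes as the press.
- grid (a point): Centre of the cutting grid: a dark steel square, 100 x 100 mm, with a lattice of bright lines, flush with the bed, 25 mm above the table. Axes as the press. A fence 14 mm high stands behind it, its front face 50 mm behind this point (+x).
- lever (a joint): Lever angle, rad: 0 down (it rests there by its weight), grows as it rises, stop at 1.6. Balance at about 0.7: let go below that, it falls back; above it, it swings on by itself against a damped hinge to the stop in a few seconds and stays. Moving it up slowly takes 2 to 6 N at the handle, square to the lever. The lever is an 18 mm rod from the handle's middle to the hinge.
- handle (a point): Middle of the handle, on its axis: a crossbar, 178 mm long along the press's y, 26 mm thick, black grips either side of a steel middle; 220 mm from the hinge axis. Lever down, it is 30 degrees above the hinge's level: x = -71 mm in the press frame, 200 mm above the table, free underneath. It rises up and to the rear on an arc by the joint angle. The point turns with the lever.
- pusher (a point): Centre of the underside of the white pusher, 76 x 76 x 14 mm, on a stem under the lever. Lever down, it is 7 mm above the grid and covers it; lever raised, it is behind the grid and all of it over 150 mm above the table. The point turns with the lever.
- carrot_mid (a point): Centre of the loose carrot piece, a stout orange round, 45 mm long, 45 mm wide and 42 mm high (about 60 g), lying on the front part of the bed with its own length roughly along the press's x, so that pushed to the rear it slides on. This point is 21 mm above the bed.
- jar_mid (a point): Bystander: middle of the clear jar with a green lid, 69 mm wide, 84 mm high, standing on the table beside the press.
- stub_mid (a point): Bystander: middle of a standing carrot butt, 44 mm wide, 87 mm high, on the table beside the press.
- timer_mid (a point): Bystander: middle of a round kitchen timer with a green cap, 64 mm wide, 37 mm high, on the table beside the press.
- carrot: The same carrot piece; origin at its underside.
Things that resemble listed ones, but are neither listed nor needed, are in the scene too. Leave any black look-alike of the carrot alone.

How it is judged (in metres and radians):
On the way, in this order (a step that is already met when the one before it is completed fails the run):
1. the lever is raised past its balance point and over to its stop (value of joint lever above 1.45 rad), for 0.2 s.
2. the carrot piece is wholly on the cutting grid (x of carrot_mid in the frame of grid between -0.03 and 0.03 m and y of carrot_mid in the frame of grid between -0.03 and 0.03 m and z of carrot_mid in the frame of grid between 0.012 and 0.032 m), for 0.2 s.
At the end, for the whole second after the job is handed in: The lever is up against its stop (above 1.45 rad) and at rest; the carrot piece lies still on the bed with its centre within 30 mm of the grid's centre along each side of the grid (all of step 2 and value of joint lever above 1.45 rad and velocity of joint lever between -0.05 and 0.05 rad/s and linear speed of carrot below 0.02 m/s); the robot touches nothing.
It fails at once if the lever is flung (faster than 3 rad/s; by itself it stays below 1.5) (velocity of joint lever above 3 rad/s or velocity of joint lever below -3 rad/s).
It fails at once if the handle is taken between the fingers (x of the grasp point in the frame of handle between -0.01 and 0.01 m and z of the grasp point in the frame of handle between -0.01 and 0.01 m and y of the grasp point in the frame of handle between -0.09 and 0.09 m).
It fails at once if the carrot piece is taken between the fingers (distance between the grasp point and carrot_mid below 0.014 m).
It fails at once if the carrot piece is lifted off the bed, by more than 15 mm, or falls off it (z of carrot_mid in the frame of grid above 0.036 m or z of carrot_mid in the frame of grid below 0.005 m).
It fails at once if a bystander is moved by more than 20 mm (distance of any of jar_mid, stub_mid, timer_mid from where it was at the start of the episode above 0.02 m).
It also fails if it takes over 54 s, if anything falls off the work surface, if the arm or the gripper's body presses on something with over 40 N, if the wrist force passes 120 N, or if a joint passes its speed limit or range.

## Robot

A 6-joint arm with a two-finger parallel gripper is mounted at the origin on a cart in front of the work surface, level with it; the furniture and walls round the work are solid. World frame = base frame: x ahead of the robot, y to its left, z up, the work surface at z = 0. Lengths are in mm, angles in rad, forces in N, time in s.
With the tool pointing down it reaches from about 350 to 775 mm from the base axis. Payload 7.3 kg.
Tool frame: the origin (TCP) lies on the centre line of the jaws, within the pads' length; the fingertips stand 22 mm ahead of it and the grasp point (between the pads) lies 3 mm ahead of it; z points along the fingers, y is the direction in which the jaws open and shut (so a half turn about z gives the same grasp; the last joint's range is limited). The gripper opens to 92 mm and grips with 3 to 60 N. Pads are 19 mm wide; open, the fingers measure 130 mm over their backs; the gripper's body (75 mm by 190 mm) begins 47 mm behind the grasp point.
Start: joints at [-1.256, 0.342, 1.524, -0, 1.275, -0.146], TCP at [233.473, -470.248, 248.741] pointing down, gripper open.
Joint ranges: [-2.53, 2.53], [-0.77, 2.02], [0.04, 2.7], [-1, 4.14], [0.28, 2.66], [-3.11, 3.11]. Speed limits (rad/s): [2.57, 2.57, 3.14, 3.14, 3.14, 3.14].

## Interface

Orientations are given as [roll, pitch, yaw] about the fixed x, y, z axes, in that order (R = Rz(yaw) Ry(pitch) Rx(roll)).
In Python, from plant import get_obs, capture, bot, spot_in gives the robot as it stands.
- The arm moves only by the shell command python3 -m handwheel 'ROWS' [OPENING]. ROWS is JSON, a list of rows, each a list of 2 entries, a list of its own where there are three numbers: the shift along the world's x, y, z in mm, then the turn, a rotation vector about the world's x, y, z in rad. In form: [[[x, y, z], [wx, wy, wz]], ...]. A call has 1 to 12 rows; each row shifts and turns the commanded pose from where the row before left it; what a row does not reach is not made up. A row lasts 1/8 s, in which the tool goes at most 62.5 mm and 10.7 degrees, less where a joint would pass 70% of its speed; a pose out of reach is approached as far as the arm can. A call is refused whole if a number of a shift passes 62.5 or a number of a turn 0.188, either way. A call with a gripper value outside its range is refused whole. OPENING is the closure, from 0 (fully open) to 1 (shut), set as the call begins (- or left out, the last holds). The fingers move at their own pace and stop on an object; the grip force is fixed at half the most. Time passes only in rows, so rows that do not move let the fingers close. It gives the time, the measured TCP pose, the force and the opening at its end, in the units of the state.
- get_obs(): the state, without advancing time (a new reading comes with each control period).
- capture(name): name is "scene" or "side" or "wrist"; returns a dict with "img" (384x512x3 uint8, red, green, blue), "fx", "fy", "cx", "cy" (pixels), "cam_to_world" (4x4, takes a point from camera to world coordinates). Camera axes: x right, y up, looking along -z (the intrinsics and any distortion apply to the point x, -y, -z); pixel columns grow to the right and rows downward; lengths in mm; the calibration is good to about 2 mm. A picture is of the moment at which its call begins. There is no depth.
- bot.close_job(): hands the job in, once; it reports no verdict.
Trained networks look in the newest picture that a camera, given by its name, has taken for a name from the list of things; names that differ only in an ending like _2 or _b are one class to them, and where a whole thing is asked for, a point or a joint stands for the part that bears it (a point fixed in the world has none). Each returns a list of dicts, best first, with "score" (0 to 1); they miss things now and then, are a little off and sometimes report something else, mostly with a low value. They report only what shows in the picture. A call takes as long as a camera call. They do not tell look-alikes from the thing itself.
- spot_in(thing, camera): "xyz" ([x, y, z] in mm, in the coordinates of the camera as it stood for that picture, good to about 4 mm: the middle of the surface that is visible of it).
The state is a dict: "time": time; "joint_positions": joint angles; "dq": joint speeds; "tau": joint torques, N m; "tool_pos": TCP position; "tcp_rot": TCP orientation; "contact_force": force on the tool from outside, world axes, zero at the start; "moment": the same for the moment, N m; "grip_width": finger opening in mm.
Only numpy, scipy, OpenCV 4.12 (cv2) and the standard library are available. Lean on these libraries where they do the work, as an engineer would, in place of code of your own. Each camera call takes 0.05 s, during which the arm holds its last target. There are 200 camera calls.

## Working session

There is one attempt and no reset: what is moved stays moved. The work goes in short steps, Python scripts to look and compute and a shell command to move; the robot and the scene stay as the last step left them, time stands still between calls to the robot, and variables do not carry over. Pictures are saved under pics/ and viewed, about 8 in all and at most 12, crops included, and the job is handed in when it is done.

```bash
mkdir -p pics; python3 - <<'E'
from plant import get_obs, capture, bot, spot_in
import cv2,numpy as np
o=get_obs();print(o)
ims=[]
for c in ("scene","side"):
    d=capture(c);ims.append(d["img"]);M=np.array(d["cam_to_world"]);print(c,d["fx"],d["cx"],d["cy"],{k:v for k,v in d.items() if k not in("img","cam_to_world")},M.round(3).tolist())
    for t in ("press","handle","lever","grid","pusher","hinge","carrot","jar_mid","stub_mid","timer_mid"):
        for r in spot_in(t,c)[:3]:
            print(c,t,round(r["score"],2),(M@np.r_[r["xyz"],1])[:3].round(0))
    cv2.imwrite(f"pics/{c}1.png",cv2.resize(d["img"][:,:,::-1],(800,600)))
E
```

```text
{'time': 0.0, 'joint_positions': array([-1.25600929e+00,  3.42788391e-01,  1.52503282e+00, -4.01125325e-05,
        1.27541360e+00, -1.45984149e-01]), 'dq': array([-0.0007841 ,  0.0001518 ,  0.00065497, -0.0001184 , -0.00106094,
       -0.00086858]), 'tau': array([ 1.56500249e-03, -4.31242347e+01, -2.44214505e+01,  7.17912731e-02,
        5.60877775e-02, -1.41909672e-04]), 'tool_pos': array([ 233.33197565, -469.86879913,  248.00534907]), 'tcp_rot': array([-3.13996238e+00, -2.00930829e-04,  4.60782733e-01]), 'contact_force': array([ 0.17407497, -0.0119966 ,  0.30633656]), 'moment': array([-0.03712268, -0.01430012,  0.02105738]), 'grip_width': 91.63294293310882}
scene 467.6970612334763 247.59743180181246 191.20062331774224 {'fx': 467.6970612334763, 'fy': 467.6970612334763, 'cx': 247.59743180181246, 'cy': 191.20062331774224} [[-0.483, 0.649, -0.587, -145.737], [-0.875, -0.351, 0.333, 550.294], [0.01, 0.675, 0.738, 981.288], [0.0, 0.0, 0.0, 1.0]]
scene press 0.82 [563. 133.  25.]
scene handle 0.78 [583. 136. 147.]
scene lever 0.87 [582. 135. 147.]
scene grid 0.94 [565. 136.  31.]
scene p
[... 380 characters left out ...]
.6957226528453 192.7113957280927 {'fx': 426.4178918609354, 'fy': 426.4178918609354, 'cx': 256.6957226528453, 'cy': 192.7113957280927} [[-0.998, -0.037, 0.057, 571.25], [0.067, -0.626, 0.777, 1083.252], [0.007, 0.779, 0.627, 882.515], [0.0, 0.0, 0.0, 1.0]]
side press 0.64 [597. 138. 142.]
side handle 0.87 [598. 140. 145.]
side lever 0.71 [601. 141. 142.]
side grid 0.82 [596. 148.  30.]
side pusher 0.69 [595. 140. 145.]
side hinge 0.83 [595. 148.  26.]
side carrot 0.83 [325. 188.  32.]
side carrot 0.7 [305. 314.  32.]
side carrot 0.59 [417. -84.  36.]
side jar_mid 0.57 [634. -82.  64.]
side stub_mid 0.91 [455. 308.  47.]
side timer_mid 0.95 [611. 389.  35.]
side timer_mid 0.35 [593. 146.  25.]
```

View pics/scene1.png

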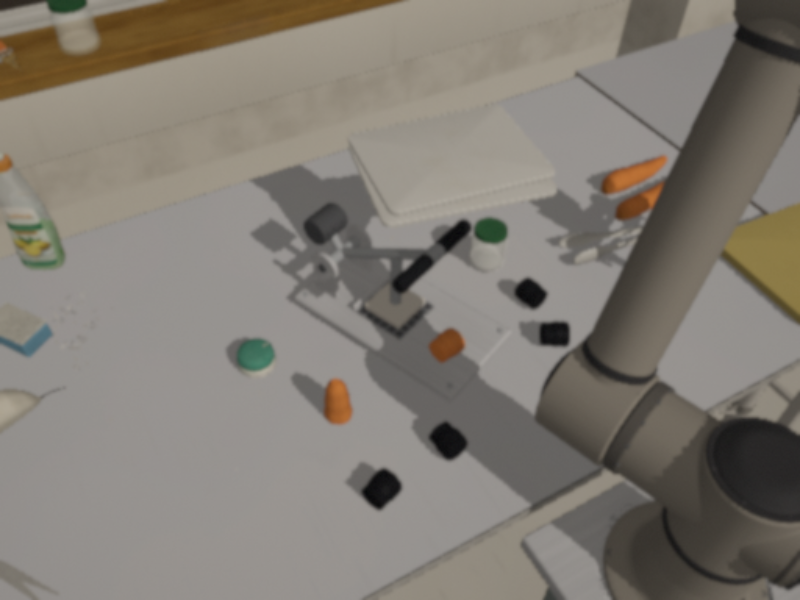

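View pics/side1.png

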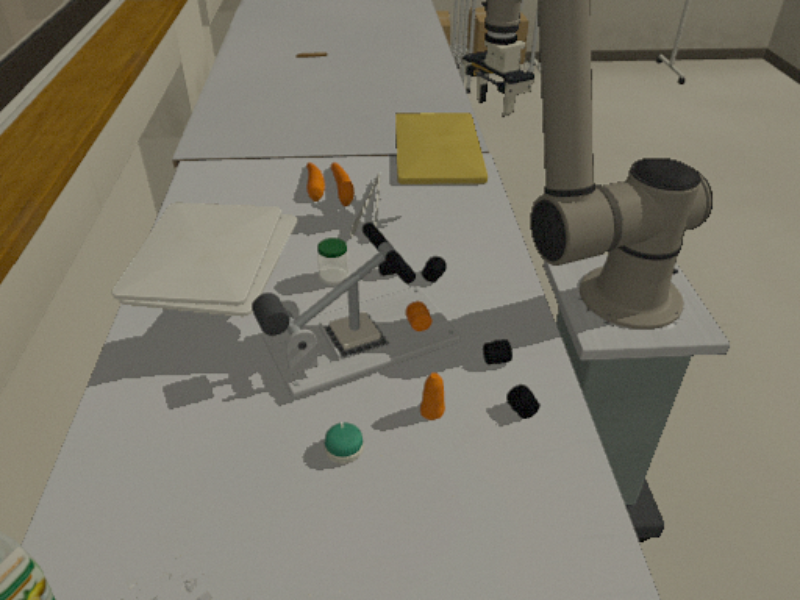

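Two pictures viewed. In the scene view (800 px), orange candidates for the carrot piece are the round on the press bed at (447,345), the standing butt at (338,402) and whole carrots at (635,175). Black look-alikes are at (449,440), (382,488), (530,293) and (555,333). I choose (447,345), which is (418,316) in the side view. I'll fit the press pose and check with crops.

```bash
cat > h.py <<'E'
import numpy as np,cv2
from scipy.optimize import least_squares
from plant import get_obs, capture, spot_in
def proj(d,P):
    M=np.linalg.inv(np.array(d["cam_to_world"]));p=np.atleast_2d(P)@M[:3,:3].T+M[:3,3]
    return np.c_[d["cx"]+d["fx"]*p[:,0]/-p[:,2], d["cy"]+d["fy"]*p[:,1]/p[:,2]]
def press2w(q,P):
    c,s=np.cos(q[2]),np.sin(q[2]);P=np.atleast_2d(P);return np.c_[q[0]+c*P[:,0]-s*P[:,1],q[1]+s*P[:,0]+c*P[:,1],P[:,2]]
E
python3 - <<'E'
from h import *
S=capture("scene");T=capture("side");k=1/1.5625
PS=np.array([[-71,89,200],[-71,-89,200],[-185,90,25],[-185,-90,25],[160,90,25]],float)
uS=np.array([[400,287],[465,227],[450,398],[508,330],[293,297]])*k
PT=PS[[0,1,2,4]];uT=np.array([[408,276],[372,229],[458,338],[293,393]])*k
f=lambda q:np.r_[proj(S,press2w(q,PS))-uS,proj(T,press2w(q,PT))-uT].ravel()
r=least_squares(f,[560,135,.3],loss="soft_l1");q=r.x;print(q,f(q).reshape(-1,2).round(1).tolist())
g=lambda c:np.r_[proj(S,c)-np.array([[447,345]])*k,proj(T,c)-np.array([[418,316]])*k].ravel()
c=least_squares(g,[450,100,46]).x;print("carrot",c,g(c).round(1))
cc=np.cos(q[2]);ss=np.sin(q[2]);d=c[:2]-q[:2];print("in press",[cc*d[0]+ss*d[1],-ss*d[0]+cc*d[1]])
np.save("q.npy",q)
out=[]
for D,cen in((S,(258,195)),(T,(232,200))):
    im=cv2.resize(D["img"][:,:,::-1],None,fx=4,fy=4,interpolation=cv2.INTER_CUBIC).copy()
    L=lambda P,col:cv2.polylines(im,[np.int32(proj(D,press2w(q,P))*4+2)],True,col,1)
    L([[-185,90,25],[-185,-90,25],[160,-90,25],[160,90,25]],(0,255,0));L([[-50,50,25],[-50,-50,25],[50,-50,25],[50,50,25]],(0,0,255))
    L([[-71,89,200],[-71,-89,200]],(255,255,0));L([[120,45,90],[120,-45,90]],(255,0,255))
    x,y=cen;out.append(im[4*y-300:4*y+300,4*x-200*2:4*x+400][:, :])
cv2.imwrite("pics/ovS.png",out[0]);cv2.imwrite("pics/ovT.png",out[1])
E
```

```text
[5.87105029e+02 1.20534186e+02 3.88260727e-01] [[-2.5, 0.8], [0.2, -1.0], [0.1, -0.1], [2.1, 0.1], [-0.7, -0.7], [2.1, 1.4], [-2.0, -1.1], [3.0, -1.4], [-0.6, -0.2]]
carrot [464.63841291  89.03385118  41.05222875] [ 0.  -0.1  0.   0.1]
in press [np.float64(-125.27666329463635), np.float64(17.207579289808038)]
```

View pics/ovS.png

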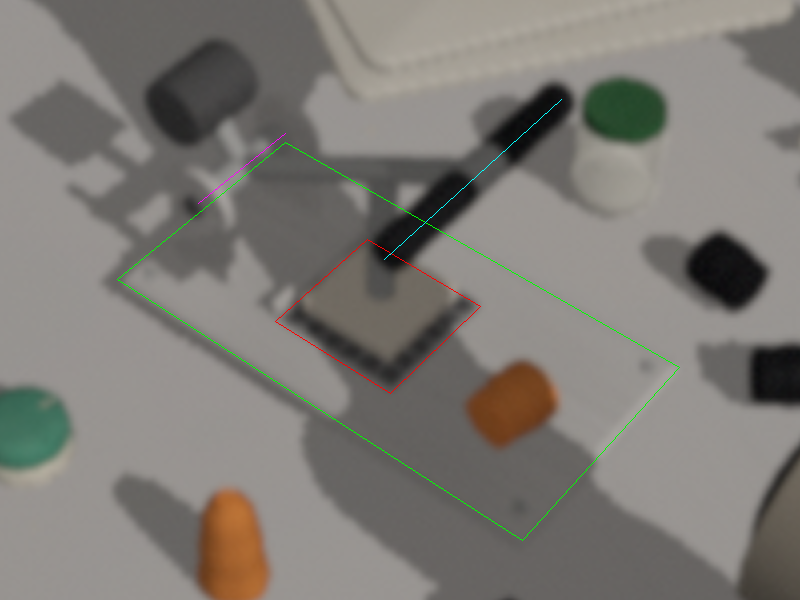

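View pics/ovT.png

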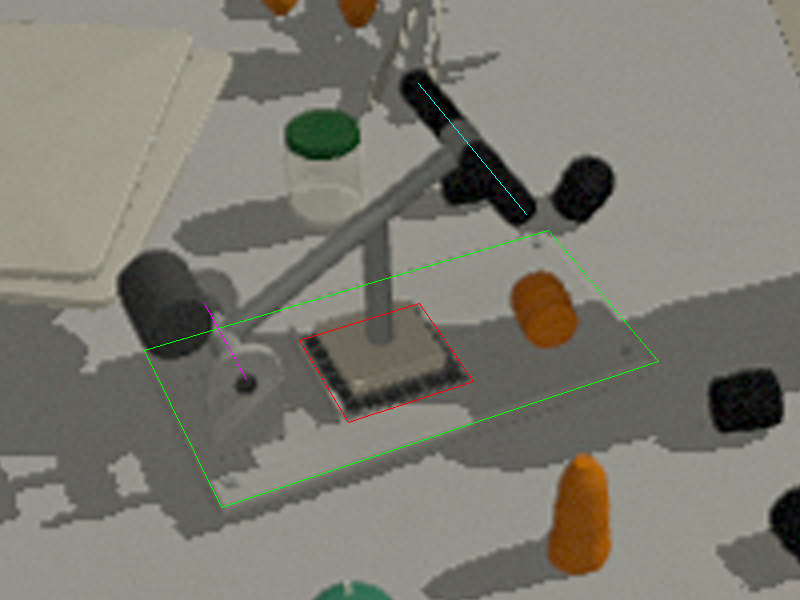

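```bash
python3 - <<'E'
from h import *
S=capture("scene");T=capture("side")
oS=np.array([632,480]);oT=np.array([528,500]);cv=lambda a,o:(np.array(a,float)+o-2)/4
G=lambda x,y,z=25:[x,y,z]
PS=[G(-71,89,200),G(-71,-89,200),G(160,90),G(-185,90),G(-185,-90),G(-50,50),G(50,50),G(-50,-50),G(120,49,90)]
uS=cv([[390,254],[558,98],[115,281],[520,539],[674,370],[390,379],[283,314],[468,297],[192,204]],oS)
PT=[G(-71,89,200),G(-71,-89,200),G(160,90),G(-185,90),G(-185,-90),G(-50,50),G(50,50),G(-50,-50),G(120,49,90)]
uT=cv([[523,212],[411,85],[221,507],[657,362],[548,231],[473,379],[350,416],[422,305],[246,383]],oT)
fS=lambda q:(proj(S,press2w(q,PS))-uS).ravel();fT=lambda q:(proj(T,press2w(q,PT))-uT).ravel()
for f in(fS,fT,lambda q:np.r_[fS(q),fT(q)]):
    r=least_squares(f,[587,120,.38],loss="soft_l1");q=r.x;print(q,f(q).reshape(-1,2).round(1).tolist())
np.save("q.npy",q)
uc=[cv([[512,404]],oS),cv([[545,310]],oT)]
g=lambda c:np.r_[proj(S,c)-uc[0],proj(T,c)-uc[1]].ravel()
c=least_squares(g,[450,100,46]).x
g2=lambda c:g(np.r_[c,46]);c2=least_squares(g2,[450,100]).x
for e in(c,c2):
    d=e[:2]-q[:2];s,k=np.sin(q[2]),np.cos(q[2]);print("carrot",e,"press",k*d[0]+s*d[1],-s*d[0]+k*d[1])
for n,u,v in(("jar",(492,232),(332,262)),):pass
print("handle",press2w(q,[[-71,0,200],[-71,89,200],[-71,-89,200],[120,0,90]]).round())
E
```

```text
[5.90675047e+02 1.19981529e+02 3.90904074e-01] [[-1.9, 0.4], [0.1, -0.7], [0.2, -1.1], [0.2, -0.8], [0.7, -1.8], [-0.3, 2.7], [-2.4, 1.0], [2.7, 1.4], [0.2, -0.1]]
[5.8807033e+02 1.1959387e+02 3.8871676e-01] [[0.5, 0.3], [1.5, -0.5], [-0.2, -0.2], [-0.0, -0.3], [-0.2, -0.3], [-0.1, 0.4], [-0.6, 1.3], [-1.0, -0.5], [0.4, -0.1]]
[5.89030947e+02 1.20148946e+02 3.90177967e-01] [[-1.7, 0.8], [0.4, -0.3], [0.4, -0.8], [0.5, -0.3], [1.0, -1.3], [-0.0, 3.2], [-2.1, 1.4], [2.9, 1.8], [0.4, 0.3], [0.2, 0.4], [1.1, -0.4], [-0.5, 0.0], [-0.3, -0.3], [-0.5, -0.2], [-0.4, 0.6], [-0.9, 1.5], [-1.4, -0.4], [0.0, 0.0]]
carrot [464.24065949  91.30266762  43.97879161] press -126.38299101039279 20.786129264772228
carrot [463.62118651  92.50180565] press -126.4998094999533 22.13076015899154
handle [[523.  93. 200.]
 [490. 175. 200.]
 [557.  11. 200.]
 [700. 166.  90.]]
```

Five... viewed 4 pictures so far. The overlay confirms the orange round on the bed: scene crop (512,404), press frame about (-126, +21). The press is at (589,120) with yaw 0.39. The plan is to close the fingers, stage in front of the handle, tilt the tool about 45° forward and push the handle up from below-front at press y=+45.

```bash
python3 -m handwheel '[[[19,53,1],[0,0,0]],[[19,53,1],[0,0,0]],[[19,53,1],[0,0,0]],[[19,53,1],[0,0,0]],[[19,53,1],[0,0,0]],[[19,53,1],[0,0,0]],[[19,53,1],[0,0,0]],[[19,53,1],[0,0,0]],[[19,53,1],[0,0,0]],[[19,53,1],[0,0,0]],[[19,53,1],[0,0,-0.07]],[[0,0,0],[0,0,0]]]' 1; python3 -c "
from plant import *;o=get_obs();print(o['joint_positions'],o['tcp_rot'],o['contact_force'])"
```

```text
time: 2.8
tool_pos: [443.0, 115.9, 259.6]
tcp_rot: [-3.141, -0.001, 0.395]
contact_force: [0.1, -0.4, 0.4]
grip_width: 0.2
[8.79536151e-02 2.09132248e-01 1.67828957e+00 6.35572874e-04
 1.25371819e+00 1.26310438e+00] [-3.14115411e+00 -6.14250681e-04  3.95447399e-01] [ 0.07587711 -0.37453419  0.36736165]
```

```bash
python3 -m handwheel '[[[0,0,0],[0.06,-0.145,0]],[[0,0,0],[0.06,-0.145,0]],[[0,0,0],[0.06,-0.145,0]],[[0,0,0],[0.06,-0.145,0]],[[0,0,0],[0.06,-0.145,0]],[[0,0,0],[0,0,0]]]'; python3 -c "
from plant import *;from scipy.spatial.transform import Rotation as R
o=get_obs();print(o['joint_positions'],o['contact_force']);M=R.from_euler('xyz',o['tcp_rot']).as_matrix();print(M.round(2));R3=R.from_euler('z',-.39).as_matrix();print('in press',R3@M[:,2],R3@(o['tool_pos']-[589,120,0]))"
```

```text
time: 3.55
tool_pos: [441.0, 116.8, 258.8]
tcp_rot: [-3.123, -0.714, 0.391]
contact_force: [0.1, -0.2, 0.4]
grip_width: 0.6
[-0.14834783 -0.07547321  2.22021216  0.81077645  0.50730965  0.39970429] [ 0.07304349 -0.17007132  0.38059471]
[[ 0.7   0.39  0.6 ]
 [ 0.29 -0.92  0.27]
 [ 0.65 -0.01 -0.76]]
in press [ 0.65470796  0.01916928 -0.75563882] [-138.1345279    53.28348441  258.77678296]
```

```bash
python3 -m handwheel '[[[6.5,1,-17],[0,0,0]],[[6.5,1,-17],[0,0,0]],[[6.5,1,-17],[0,0,0]],[[6.5,1,-17],[0,0,0]],[[6.5,1,-18],[0,0,0]],[[0,0,0],[0.02,-0.05,0]],[[0,0,0],[0,0,0]]]'; cat > st.py <<'E'
from h import *
from scipy.spatial.transform import Rotation as R
o=get_obs();q=np.load("q.npy");M=R.from_euler('xyz',o['tcp_rot']).as_matrix();R3=R.from_euler('z',-q[2]).as_matrix()
print('j',o['joint_positions'].round(2),'F press',(R3@o['contact_force']).round(1));print('axis',(R3@M[:,2]).round(2),'TCP press',(R3@(o['tool_pos']-[q[0],q[1],0])).round(1),'t',o['time'])
E
python3 st.py; python3 - <<'E'
from h import *
d=capture("side");im=cv2.resize(d["img"][:,:,::-1],None,fx=4,fy=4,interpolation=cv2.INTER_CUBIC);cv2.imwrite("pics/p5.png",im[300:900,528:1328])
E
```

```text
time: 4.42
tool_pos: [474.9, 123.0, 173.1]
tcp_rot: [-3.122, -0.768, 0.393]
contact_force: [-0.2, -0.7, 0.3]
grip_width: 0.4
j [-0.13  0.19  2.33  1.72  0.38 -0.56] F press [-0.5 -0.5  0.3]
axis [ 0.69  0.02 -0.72] TCP press [-104.5   46.1  173.1] t 4.425
```

View pics/p5.png

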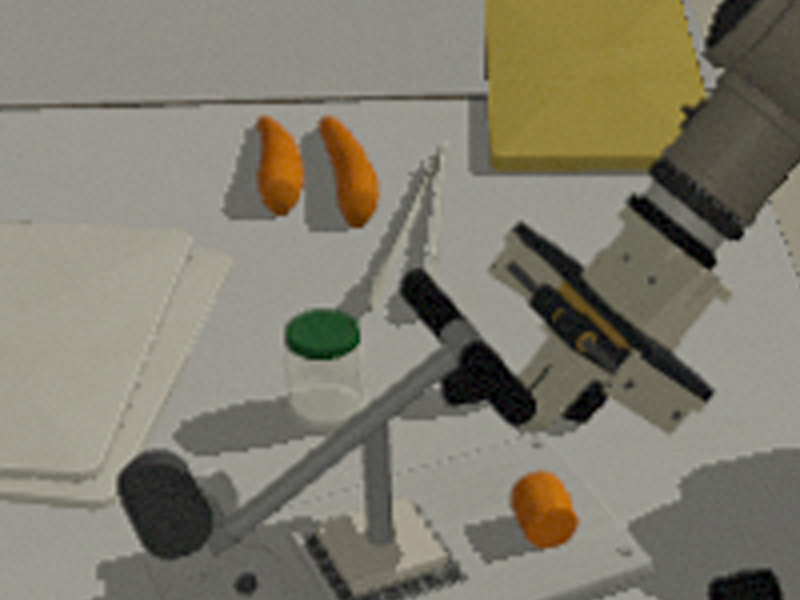

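Tips are in front of and below the left grip (crop about (530,420)), with clearance. Next is contact and the first part of the arc.

```bash
python3 -m handwheel '[[[7,3,8],[0,0,0]],[[7,3,8],[0,0,0]],[[7.5,3,13],[0,0,0]],[[8.5,3.5,12.5],[0,0,0]],[[9,4,12],[0,0,0]],[[10,4,11],[0,0,0]],[[10.5,4.5,10],[0,0,0]]]'; python3 st.py; python3 - <<'E'
from h import *
d=capture("side");im=cv2.resize(d["img"][:,:,::-1],None,fx=3,fy=3,interpolation=cv2.INTER_CUBIC);cv2.imwrite("pics/p6.png",im[180:680,380:1100])
E
```

```text
time: 5.35
tool_pos: [534.3, 147.7, 248.7]
tcp_rot: [-3.127, -0.768, 0.396]
contact_force: [-2.3, -0.3, -1.2]
grip_width: 0.2
j [-0.03  0.13  2.08  0.97  0.38  0.31] F press [-2.2  0.6 -1.2]
axis [ 0.69  0.02 -0.72] TCP press [-40.2  46.3 248.7] t 5.35
```

View pics/p6.png

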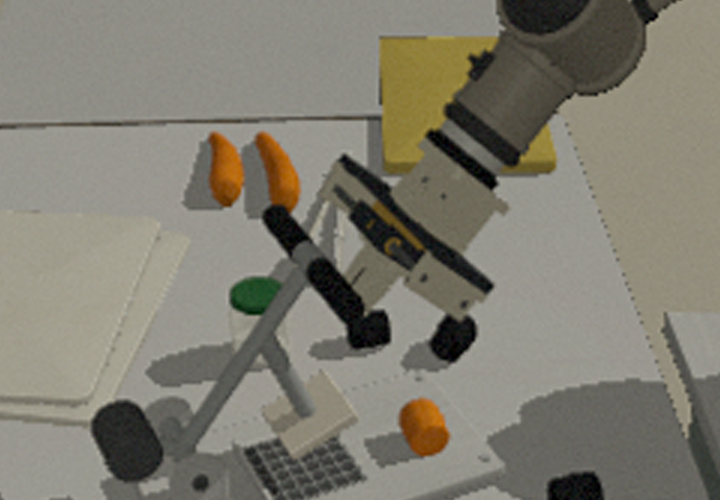

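The lever is up to about 50° and the handle rides on the fingertips. Continuing over the balance point.

```bash
python3 -m handwheel '[[[11,4.5,9.5],[0,0,0]],[[11.5,5,8.5],[0,0,0]],[[12,5,7.5],[0,0,0]],[[13,5,7],[0,0,0]],[[13,5.5,5.5],[0,0,0]],[[13.5,5.5,5],[0,0,0]],[[14,5.5,3.5],[0,0,0]],[[10,4,1.5],[0,0,0]],[[0,0,0],[0,0,0]],[[0,0,0],[0,0,0]],[[0,0,0],[0,0,0]],[[0,0,0],[0,0,0]]]'; python3 st.py; python3 - <<'E'
from h import *
d=capture("side");im=cv2.resize(d["img"][:,:,::-1],None,fx=3,fy=3,interpolation=cv2.INTER_CUBIC);cv2.imwrite("pics/p7.png",im[180:680,380:1100])
E
```

```text
time: 6.9
tool_pos: [632.0, 187.6, 296.0]
tcp_rot: [-3.125, -0.769, 0.395]
contact_force: [-0.1, 0.2, 0.8]
grip_width: 0.2
j [0.06 0.25 1.76 0.58 0.46 0.79] F press [0.  0.2 0.8]
axis [ 0.7   0.02 -0.72] TCP press [ 65.4  46.1 296. ] t 6.9
```

View pics/p7.png

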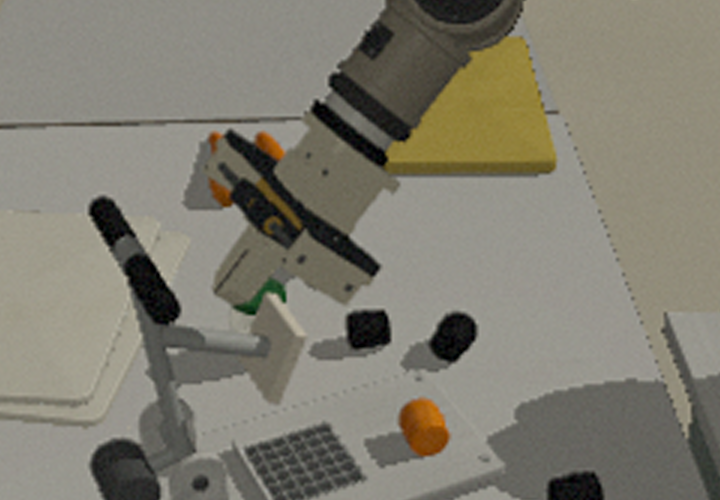

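The lever has left the fingers and is swinging over on its own. I'll retreat to the front, straighten the tool and turn the face by -0.15 rad, so the push also brings y to the middle.

```bash
python3 -m handwheel '[[[-40,-20,0],[0,0,0]],[[-40,-20,0],[-0.03,0.07,0]],[[-40,-20,0],[-0.058,0.142,0]],[[-40,-20,0],[-0.058,0.142,0]],[[-40,-20,0],[-0.058,0.142,0]],[[-21,-10,0],[-0.058,0.142,0]],[[0,0,0],[-0.03,0.07,0]],[[0,0,-30],[0,0,-0.15]],[[0,0,-40],[0,0,0]],[[0,0,-40],[0,0,0]],[[0,0,-36],[0,0,0]],[[0,0,0],[0,0,0]]]'; python3 st.py; python3 - <<'E'
from h import *
print(get_obs()['tcp_rot'])
q=np.load("q.npy")
for n,o in(("side",(380,320)),("scene",None)):
    d=capture(n);M=np.array(d["cam_to_world"])
    for t in("lever","carrot"):
        for r in spot_in(t,n)[:4]:
            p=(M@np.r_[r["xyz"],1])[:3];e=p[:2]-q[:2];s,k=np.sin(q[2]),np.cos(q[2]);print(n,t,round(r["score"],2),(k*e[0]+s*e[1]).round(),(-s*e[0]+k*e[1]).round(),p[2].round())
    if o:cv2.imwrite("pics/p8.png",cv2.resize(d["img"][:,:,::-1],None,fx=3,fy=3,interpolation=cv2.INTER_CUBIC)[180:780,380:1180])
E
```

```text
time: 8.45
tool_pos: [409.6, 77.8, 148.4]
tcp_rot: [-3.121, 0.002, 0.244]
contact_force: [-0.2, -0.2, 1.3]
grip_width: 0.1
j [-0.01  0.27  1.95  0.02  0.93  1.3 ] F press [-0.2 -0.1  1.3]
axis [ 0.    0.02 -1.  ] TCP press [-182.    29.   148.4] t 8.45
[-3.12103388e+00  1.50632982e-03  2.43780144e-01]
side lever 0.85 162.0 1.0 216.0
side carrot 0.72 -232.0 -122.0 36.0
side carrot 0.68 -121.0 35.0 60.0
side carrot 0.61 121.0 237.0 36.0
side carrot 0.51 -187.0 288.0 35.0
scene lever 0.84 152.0 0.0 226.0
scene carrot 0.76 -133.0 41.0 53.0
scene carrot 0.76 -207.0 283.0 30.0
scene carrot 0.71 -174.0 -175.0 30.0
scene carrot 0.69 -236.0 163.0 38.0
```

View pics/p8.png

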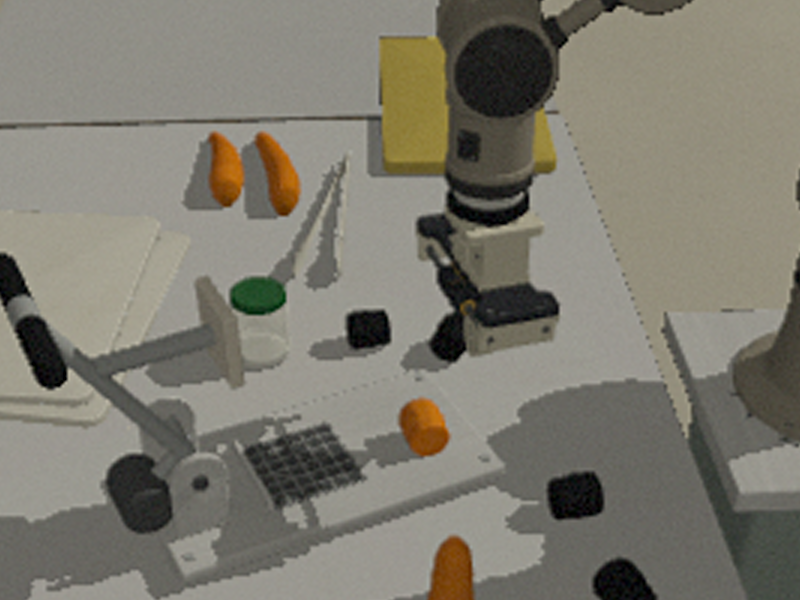

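The lever is over at the rear (handle about (35,330) in the crop), and the carrot sits untouched at (424,427). Next I lower and push part of the way.

```bash
python3 -m handwheel '[[[0,0,-31],[0.02,0,0]],[[0,0,-31],[0,0,0]],[[0,0,-31],[0,0,0]],[[9.7,2.4,0],[0,0,0]],[[9.7,2.4,0],[0,0,0]],[[9.7,2.4,0],[0,0,0]],[[9.7,2.4,0],[0,0,0]],[[9.7,2.4,0],[0,0,0]],[[9.7,2.4,0],[0,0,0]],[[9.7,2.4,0],[0,0,0]],[[9.7,2.4,0],[0,0,0]],[[9.7,2.4,0],[0,0,0]]]'; python3 st.py; python3 - <<'E'
from h import *
q=np.load("q.npy")
d=capture("side");im=cv2.resize(d["img"][:,:,::-1],None,fx=4,fy=4,interpolation=cv2.INTER_CUBIC).copy()
pt=proj(d,press2w(q,[[-50,50,25],[-50,-50,25],[50,-50,25],[50,50,25]]))*4+2
cv2.polylines(im,[np.int32(pt)],True,(0,0,255),1)
# lever at stop: handle axis at 30deg+1.6
t=np.pi/6+1.6;l=proj(d,press2w(q,[[120-220*np.cos(t),y,90+220*np.sin(t)] for y in(-89,89)]))*4+2
cv2.line(im,*[tuple(int(v) for v in a) for a in l],(255,255,0),1)
cv2.imwrite("pics/p9.png",im[430:1030,440:1240])
E
```

```text
time: 10.25
tool_pos: [499.1, 99.6, 57.0]
tcp_rot: [-3.103, -0.008, 0.244]
contact_force: [-0.7, -0.8, 1.7]
grip_width: 0.5
j [0.02 0.55 1.8  0.06 0.79 1.31] F press [-1.  -0.4  1.7]
axis [ 0.01  0.04 -1.  ] TCP press [-91.   15.2  57. ] t 10.25
```

View pics/p9.png

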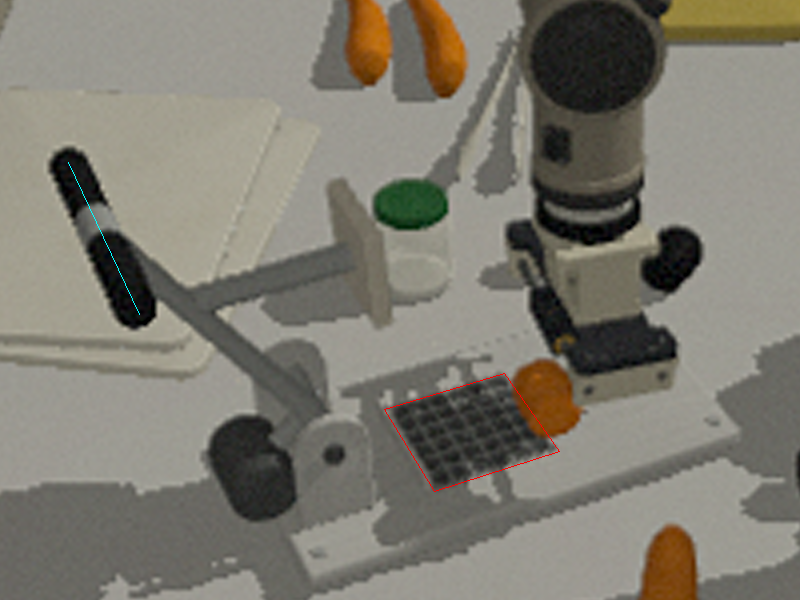

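```bash
python3 - <<'E'
from h import *
q=np.load("q.npy");d=capture("side");d2=capture("scene")
for D,n in((d,"side"),(d2,"scene")):
    im=D["img"];hsv=cv2.cvtColor(im,cv2.COLOR_RGB2HSV);m=cv2.inRange(hsv,(5,150,60),(20,255,255))
    k,l,st,c=cv2.connectedComponentsWithStats(m)
    for i in range(1,k):
        if st[i,4]>60:
            u=(st[i,:2]+st[i,2:4]/2)
            r=least_squares(lambda p:(proj(D,press2w(q,[p[0],p[1],46]))-u).ravel(),[-60,10]).x;print(n,st[i],r.round())
cv2.imwrite("pics/p10.png",cv2.resize(d2["img"][:,:,::-1],None,fx=5,fy=5,interpolation=cv2.INTER_CUBIC)[720:1220,900:1600])
E
```

```text
side [   0    0  120  181 6386] [  350. -1057.]
side [197 104  11  25 199] [-134. -565.]
side [212 104  15  28 218] [-191. -524.]
side [237 198  18  19 230] [-55.  17.]
side [269 239  16  30 352] [-49. 224.]
scene [   0    0  253   63 5877] [ 910. -357.]
scene [386 101  40  22 388] [-167. -589.]
scene [395 112  43  28 422] [-224. -545.]
scene [208 244  16  27 336] [-64. 220.]
```

View pics/p10.png

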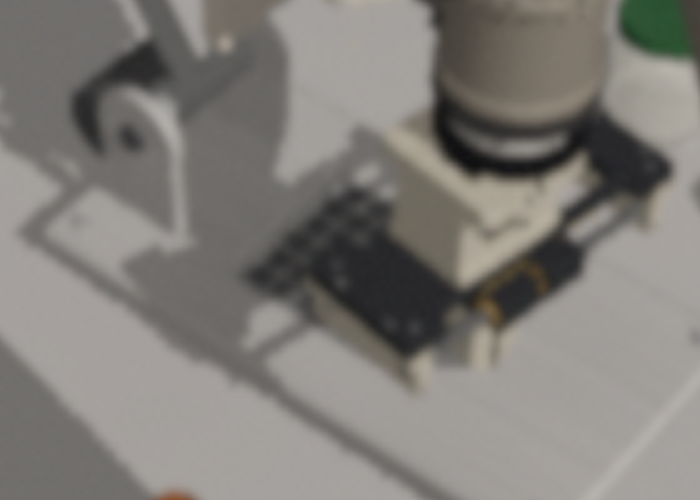

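In p9 the lever matches the stop overlay, and the carrot is ahead of the fingers at about (-55,17). In p10 the scene camera is blocked by the gripper. I'll push another 54 mm, back off, lift and check.

```bash
python3 -m handwheel '[[[8.7,2.1,0],[0,0,0]],[[8.7,2.1,0],[0,0,0]],[[8.7,2.1,0],[0,0,0]],[[8.7,2.1,0],[0,0,0]],[[8.7,2.1,0],[0,0,0]],[[8.7,2.1,0],[0,0,0]],[[0,0,0],[0,0,0]],[[-20,-5,0],[0,0,0]],[[-35,-9,0],[0,0,0]],[[-40,-10,20],[0,0,0]],[[-20,-10,50],[0,0,0]],[[0,-40,45],[0,0,0]]]';python3 -m handwheel '[[[0,-55,20],[0,0,0]],[[0,-55,20],[0,0,0]],[[0,-55,20],[0,0,0]],[[0,-55,0],[0,0,0]],[[0,0,0],[0,0,0]],[[0,0,0],[0,0,0]]]'; python3 st.py; python3 - <<'E'
from h import *
q=np.load("q.npy");out=[]
for n,o in(("side",(500,500)),("scene",(700,470))):
    D=capture(n);hsv=cv2.cvtColor(D["img"],cv2.COLOR_RGB2HSV);m=cv2.inRange(hsv,(5,150,60),(20,255,255))
    k,l,st,c=cv2.connectedComponentsWithStats(m)
    for i in range(1,k):
        if 60<st[i,4]<1000:
            u=(st[i,:2]+st[i,2:4]/2)-.5
            r=least_squares(lambda p:(proj(D,press2w(q,[p[0],p[1],46]))-u).ravel(),[-60,10]).x;print(n,st[i],r.round())
    im=cv2.resize(D["img"][:,:,::-1],None,fx=4,fy=4,interpolation=cv2.INTER_CUBIC).copy()
    cv2.polylines(im,[np.int32(proj(D,press2w(q,[[-50,50,25],[-50,-50,25],[50,-50,25],[50,50,25]]))*4+2)],True,(0,0,255),1)
    t=np.pi/6+1.6;l=proj(D,press2w(q,[[120-220*np.cos(t),y,90+220*np.sin(t)] for y in(-89,89)]))*4+2
    cv2.line(im,*[tuple(int(v) for v in a) for a in l],(255,255,0),1)
    c=np.int32(proj(D,press2w(q,[0,0,46]))[0]*4);out.append(im[c[1]-300:c[1]+300,max(c[0]-250,0):max(c[0]-250,0)+400])
cv2.imwrite("pics/p11.png",np.hstack(out))
E
```

```text
time: 11.9
tool_pos: [433.8, 38.6, 173.3]
tcp_rot: [-3.102, -0.007, 0.247]
contact_force: [2.1, 0.1, -0.0]
grip_width: 0.4
time: 12.65
tool_pos: [435.3, -181.5, 231.7]
tcp_rot: [-3.102, -0.008, 0.243]
contact_force: [-0.5, 1.4, -0.6]
grip_width: 0.8
j [-0.58  0.27  1.68  0.04  1.22  0.74] F press [ 0.1  1.5 -0.6]
axis [ 0.01  0.04 -1.  ] TCP press [-256.9 -220.5  231.7] t 12.65
side [197 104  11  25 197] [-134. -569.]
side [212 104  15  28 220] [-191. -529.]
side [221 201  18  19 249] [-6.  6.]
side [269 239  16  30 360] [-48. 222.]
scene [243 185  21  20 284] [-7.  5.]
scene [208 243  16  28 356] [-61. 219.]
```

View pics/p11.png

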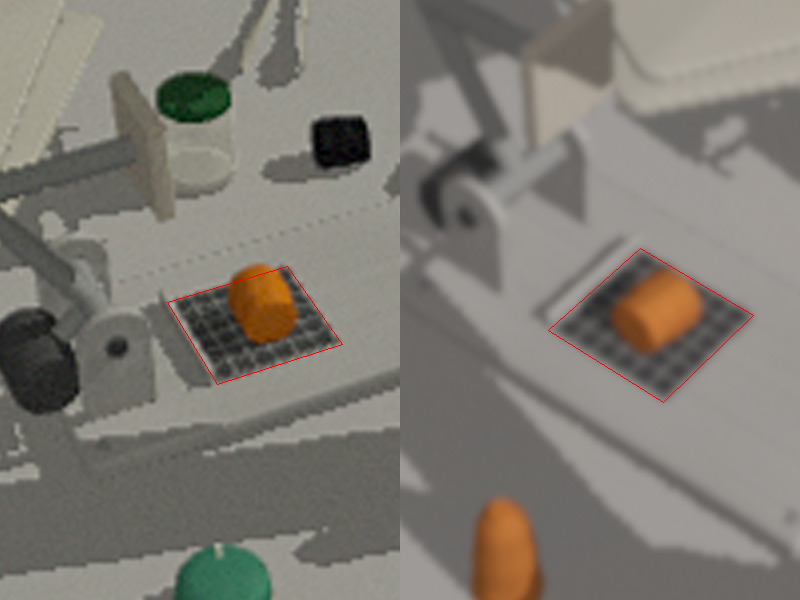

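The carrot is wholly on the grid at about (-6,+6) mm in both views. The lever is up and the robot is clear, so I'm handing in.

```bash
python3 -c "
from plant import *;print(bot.close_job())"
```

```text
the job is handed in; nothing more can be done
None
```

The lever is raised against its stop and the carrot piece lies wholly on the cutting grid. I handed the job in at about 12.8 s of the 54 s allowed, and it reports no verdict.

- **Lever:** I pushed the handle up from below-front with closed, tilted fingertips, to an estimated 0.9–1 rad. It then swung over by itself. Before the last carrot push, the handle in the side view matched the overlay drawn for the 1.6 rad stop. I did not measure the lever's angle or speed directly.
- **Carrot piece:** I pushed it along the bed with the closed fingers and then backed off. The last pictures put its centre at about (-6, +6) mm from the grid's centre in the side view and (-7, +5) mm in the scene view. The limit is 30 mm.
- **Robot:** It stands well clear to the right of the press. The wrist reading of about 1.5 N is about the same as it showed in free space.
- **Bystanders:** The standing carrot is where it was, as measured in the pictures. The jar and the timer look unmoved in the last view, but I did not measure them.

**Checks that disagreed:**
- The network's positions were off from my triangulated ones by about 15–20 mm, so I used my own.
- The scene view put the grid's corners about 3 pixels off the overall fit.
- The scene camera was blocked by the gripper midway through the carrot push.

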